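# Hang up the rinse pail, bring the red jar to the front and hold the carousel

### The arm

A 6-joint arm with a two-finger parallel gripper is mounted at the origin on the work surface. World frame = base frame: x ahead of the robot, y to its left, z up, the work surface at z = 0. Lengths are in mm, angles in rad, forces in N, time in s.
With the tool pointing down it reaches from about 250 to 775 mm from the base axis. Payload 4 kg.
Tool frame: the origin (TCP) lies between the finger pads; the fingertips stand 11 mm ahead of it and the grasp point (between the pads) lies 8 mm behind it; x points along the fingers, y is the direction in which the jaws open and shut, and the axes are right-handed (so a half turn about x gives the same grasp; the last joint's range is limited). The gripper opens to 94 mm and grips with 3 to 60 N. Pads are 16 mm wide; open, the fingers measure 119 mm over their backs; the gripper's body (75 mm by 177 mm) begins 78 mm behind the grasp point.
Start: joints at [1.217, 0.087, 1.371, -0, 1.684, -0.103], TCP at [136.507, 532.809, 216.506] pointing down, gripper open.
Joint ranges: [-3.1, 3.1], [-0.76, 2.03], [0.27, 2.55], [-1.08, 4.22], [0.17, 2.65], [-2.57, 2.57]. Speed limits (rad/s): [2.79, 2.79, 3.14, 3.14, 3.14, 3.14].

### API

Orientations are given as a unit quaternion [w, x, y, z].
In Python, from bench import robot, viewer gives the robot as it stands. The module is installed in compiled form; this text tells all that it offers.
- The arm moves only by the tool apply_moves, never from a script. Its argument "increments" is a list that holds one entry, the list of rows, each a list of 5 numbers: the closure, from 0 (fully open) to 1 (shut), then the shift along the world's x, y, z in m, then the turn about the world's z in rad. In form: [[[fingers, tx, ty, tz, twist], ...]]. A call has 1 to 5 rows; each row shifts and turns the commanded pose from where the row before left it; what a row does not reach is not made up. A row lasts 1/10 s, in which the tool goes at most 50 mm and 8.59 degrees, less where a joint would pass 70% of its speed; a pose out of reach is approached as far as the arm can. A call is refused whole if a number of a shift passes 0.05 or a number of a turn 0.15, either way. A call with a gripper value outside its range is refused whole. The fingers move at their own pace and stop on an object; the grip force is fixed at half the most. Time passes only in rows, so rows that do not move let the fingers close. It gives the time, the measured TCP pose, the force and the opening at its end, in the units of the state.
- robot.read_state(): the state, without advancing time (a new reading comes with each control period).
- viewer.capture(name): name is "scene" or "top" or "wrist"; returns the picture (384x512x3 uint8, red, green, blue); there is no depth.
- viewer.get_calibration(name): a dict with "fx", "fy", "cx", "cy" (pixels), "R" (3x3) and "t" (3): a world point X has camera coordinates R X + t; the wrist camera has in their place "T_tool_cam" (4x4, takes a point from camera to tool coordinates, whose origin is the TCP and whose axes are the tool frame's). Camera axes: x right, y down, z forward; pixel columns grow to the right and rows downward; lengths in mm; the calibration is good to about 2 mm. The wrist camera is an equidistant fisheye: a pixel r from the principal point sees the ray r / f radians off the axis. A picture is of the moment at which its call begins: read the wrist's pose just before it. get_calibration takes no time and is no camera call.
- robot.finish_job(): hands the job in, once; it reports no verdict.
The state is a dict: "time_s": time; "joint_positions": joint angles; "dq": joint speeds; "joint_torque": joint torques, N m; "eef_pos": TCP position; "ee_rot": TCP orientation; "ft_force": force on the tool from outside, world axes, zero at the start; "moment": the same for the moment, N m; "width": opening from 0.0 (shut) to 1.0 (fully open).
Only numpy, scipy, OpenCV 4.12 (cv2) and the standard library are available. Lean on these libraries where they do the work, as an engineer would, in place of code of your own. Each camera call takes 0.05 s, during which the arm holds its last target.

### The job

Clear the front of the jar carousel: lift the little pail that stands before it and hang it by its handle on the dark steel hook of the drying block in the vise, and let go of it there. Then turn the carousel until the jar with the red lid is lined up squarely with the white pointer on the carousel's foot, and finish while still holding the carousel there, still, with the fingers on it. Do not tip the pail over, and leave the record, squeegee, spindle adapter and comb where they lie.

Things in the scene. Friction and masses are not known exactly. Their poses are not given: they have to be found in the camera images.
- pail: Loose round aluminium pail, about 160 g, standing upright; origin at the centre of its underside, z up. 54 wide at the foot, 68 at the rim, 50 high, 137 with its handle. Two stiff 6 mm wires (y = +-26 to +-36) join rim and wooden grip bar, leaving under the bar an open loop 55 high, about 50 wide, that looks along +-x. The same both ways round.
- pail_grip (a point): Centre of the light wooden grip bar on top of the pail's handle, axes as pail: 16 thick (along x), 58 long (along y), 32 high; this point is 121 above the pail's underside.
- pail_eye (a point): Centre of the underside of the pail's grip bar (105 above the pail's underside, 16 below pail_grip): the place that rests on the hook.
- rack: Fixed cast-iron vise gripping an upright wooden block, with a dark steel hook on the block's top. Origin under the vise's centre on the table; the hook points along -x, z up. Block 44 (x) by 57 (y), top at 141, front face at x = -22. Jaws 87 high, flush with the block's face; foot 100 x 100, 14 high; a knurled screw sticks out to y = +122.
- hook_seat (a point): Middle of the hook's level part, on its upper side, 149 above the table; axes as rack. The hook is a round bar, diameter 8, running along -x from the block's face (56 behind this point) to an upturned tip 34 ahead of it. A bar laid across may rest from 20 behind to 20 ahead of this point. No part of vise or block is higher than the hook.
- hook_tip (a point): Top of the upturned tip of the hook, 167 above the table, 18 above the level part's upper side.
- carousel_base: Fixed round dark wooden foot of the carousel, 176 in diameter, origin under its centre, z up; a white pointer bar (22 wide) sticks out from it along its -x, which is the carousel's front.
- pointer_tip (a point): Outer tip of the white pointer on the foot, 130 from the carousel's axis, 6 above the table.
- front (a point): Fixed point over the pointer, 72 from the carousel's axis and 94 above the table: where the red jar's lid top must come.
- carousel: Turntable, a wooden disc 210 in diameter, 32 high, with all it carries. Turns about the vertical through its origin, no stops, either way, light friction (0.1 N m), stays where left. Four amber jars, diameter 44, lid tops 94 high, fixed on it 72 from the axis, a quarter turn apart: one red, three white. Red is on its -x side: at the front when its axes agree with carousel_base's.
- red_jar (a point): Centre of the top of the red lid (40 in diameter) of the jar with the red label, 72 from the carousel's axis, 94 above the table.
- knob (a point): Centre of the square dark wooden knob on the carousel's axis: 36 x 36 by 32 high, top 152 above the table, faces square to the carousel's x and y axes; it turns with the carousel. Below it is a steel post 22 in diameter.
- record: Loose white record lying flat, 175 in diameter, 4 thick; leave it.
- squeegee: Loose blue T-shaped squeegee lying flat, 130 wide (along its y), 132 long, 16 thick; leave it.
- adapter: Loose brass spindle adapter, 38 in diameter, 12 high; leave it.
- comb: Loose tortoiseshell comb, 130 long (along its y), 37 wide, 5 thick; leave it.

How it is judged (in metres and radians):
On the way, in this order (a step that is already met when the one before it is completed fails the run):
1. the pail hangs by its handle on the hook, let go (distance between pail_eye and hook_seat below 0.035 m and height (world z) of pail above 0.025 m and angle between pail's own z axis and vertical below 0.4 rad and contact force between pail and rack above 0.5 N and contact force between the fingers and pail below 0.1 N), for 0.3 s.
2. the red jar is at the pointer, with the fingers on the carousel (horizontal distance between red_jar and front below 0.009 m and contact force between the fingers and carousel above 1 N), for 0.2 s.
At the end, for the whole second after the job is handed in: Pail hangs by its handle on the hook (bar within 35 mm of the hook's middle, off the table, tilted under 0.4 rad), untouched by the fingers; red jar within 9 mm (7 degrees) of the front point over the pointer; carousel at rest with the fingers bearing on it by more than 1 N (all of step 1 and all of step 2 and angular speed of carousel below 0.1 rad/s); the arm keeps its last pose, push and grip.
It fails at once if the record is disturbed (moved more than 30 mm) (distance of record from where it was at the start of the episode above 0.03 m).
It fails at once if the squeegee is disturbed (moved more than 30 mm) (distance of squeegee from where it was at the start of the episode above 0.03 m).
It fails at once if the adapter is disturbed (moved more than 30 mm) (distance of adapter from where it was at the start of the episode above 0.03 m).
It fails at once if the comb is disturbed (moved more than 30 mm) (distance of comb from where it was at the start of the episode above 0.03 m).
It fails at once if the pail is tipped over (angle between pail's own z axis and vertical above 0.9 rad).
It also fails if it takes over 72 s, if anything falls off the work surface, if the arm or the gripper's body presses on something with over 40 N, if the wrist force passes 120 N, or if a joint passes its speed limit or range.

## Working session

There is one attempt and no reset: what is moved stays moved. The work goes in short steps, Python scripts to look and compute and a tool call to move; the robot and the scene stay as the last step left them, time stands still between calls to the robot, and variables do not carry over. Pictures are saved under pics/ and viewed, and the job is handed in when it is done.

Besides the shell and the picture viewer there is one more tool, called as name(argument=value, ...) on one line, values as JSON. apply_moves: Moves the arm, as the interface text tells. Its arguments: {"type":"object","properties":{"increments":{"type":"array"}},"required":["increments"]}

```bash
mkdir -p pics
python3 - <<'E'
from bench import robot, viewer
import cv2
print(robot.read_state())
for n in ["scene","top","wrist"]:
    im=viewer.capture(n); cv2.imwrite(f"pics/{n}0.png",im[:,:,::-1])
    print(n,viewer.get_calibration(n))
E
```

```text
{'time_s': 0.0, 'joint_positions': array([ 1.21686238e+00,  8.79635301e-02,  1.37224270e+00, -2.56062142e-05,
        1.68362800e+00, -1.03108983e-01]), 'dq': array([-1.41232263e-03,  9.26603367e-04, -7.28135519e-04, -1.15426147e-03,
       -6.08377881e-05, -7.10866197e-04]), 'joint_torque': array([-2.02814390e-04, -3.40168619e+01, -3.02425933e+01,  7.17417081e-02,
        3.27511621e-02, -1.72680684e-04]), 'eef_pos': array([136.34335337, 532.28125495, 215.30537918]), 'ee_rot': array([ 0.70138194,  0.08767473,  0.70172348, -0.08922263]), 'ft_force': array([-0.13120874, -0.66622354, -0.94524659]), 'moment': array([ 0.00475839, -0.03697911, -0.0165423 ]), 'width': 1.0011175431335118}
scene {'fx': 489.5857857531632, 'fy': 489.5857857531632, 'cx': 257.95562149321336, 'cy': 194.93973027907023, 'R': array([[-0.87512541,  0.48383234,  0.00786029],
       [ 0.32271275,  0.59565235, -0.73556425],
       [-0.36057177, -0.64117435, -0.67740937]]), 't': array([ 541.99401727,  -17.39023249, 1891.41561438])}
top {'fx': 365.87963972711304, 'fy': 365.87963972711304, 'cx': 252.87988625957294, 'cy': 195.54670101496254, 'R': array([[-0.0138525 , -0.99920087, -0.03749304],
       [-0.99530448,  0.0173715 , -0.09522197],
       [ 0.09579719,  0.03599793, -0.99474974]]), 't': array([ -80.16142184,  567.25135281, 1007.57642271])}
wrist {'fx': 297.3186396354542, 'fy': 297.3186396354542, 'cx': 256.0415499680616, 'cy': 190.69459502509957, 'T_tool_cam': array([[ 5.51124079e-04, -2.76496490e-01,  9.61014770e-01,
        -1.67427959e+02],
       [ 9.99999725e-01, -3.24858478e-04, -6.66947249e-04,
         1.02386590e+00],
       [ 4.96602369e-04,  9.61014873e-01,  2.76496235e-01,
        -8.12002718e+01],
       [ 0.00000000e+00,  0.00000000e+00,  0.00000000e+00,
         1.00000000e+00]])}
```

View pics/scene0.png

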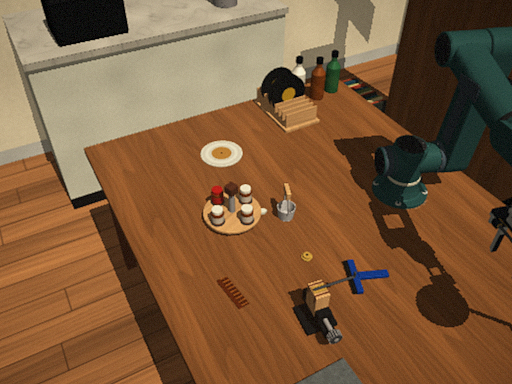

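View pics/top0.png

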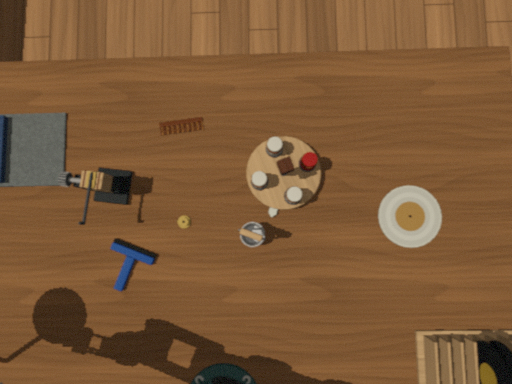

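View pics/wrist0.png

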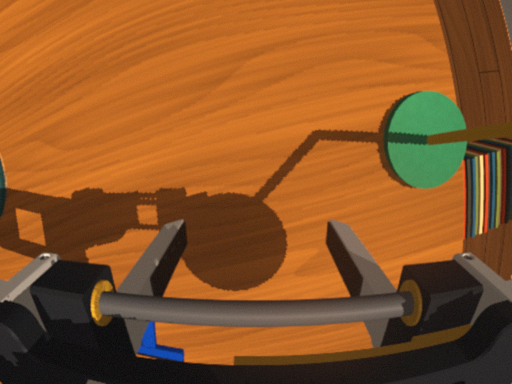

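Run:
```python
import cv2
a=cv2.imread("pics/top0.png")
def crop(a,x0,y0,x1,y1,s,n): cv2.imwrite(n,cv2.resize(a[y0:y1,x0:x1],None,fx=s,fy=s,interpolation=cv2.INTER_CUBIC))
crop(a,60,30,260,180,4,"pics/topA.png")
crop(a,60,130,320,320,3,"pics/topB.png")
b=cv2.imread("pics/scene0.png")
crop(b,200,60,460,250,3,"pics/scA.png")
```

```text
(no output)
```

View crops.

View pics/topA.png

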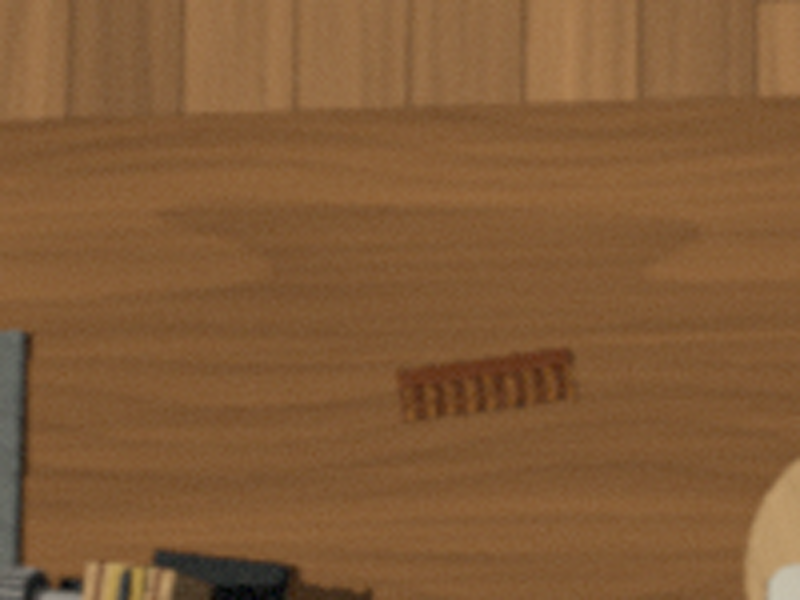

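View pics/topB.png

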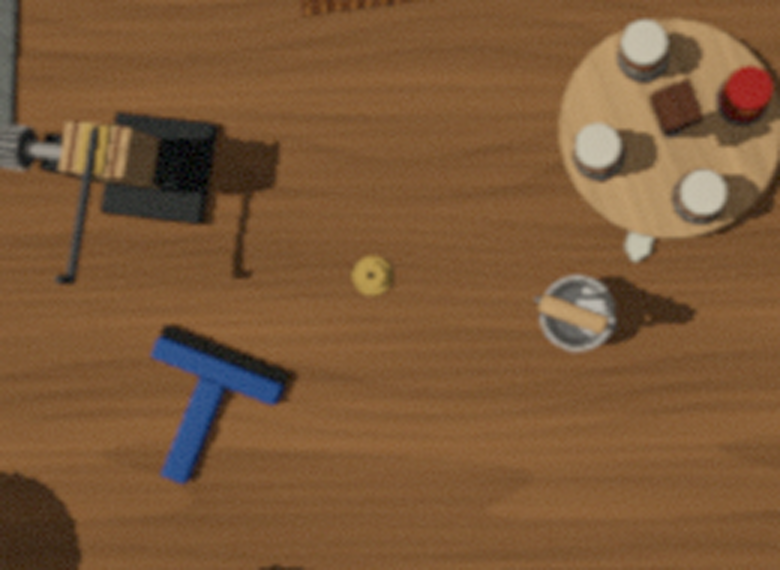

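View pics/scA.png

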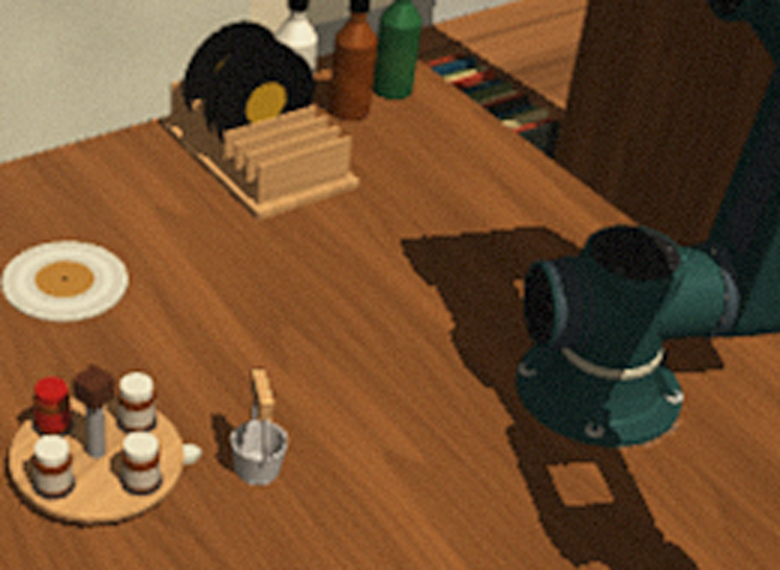

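Run:
```python
import cv2
b=cv2.imread("pics/scene0.png")
def crop(a,x0,y0,x1,y1,s,n): cv2.imwrite(n,cv2.resize(a[y0:y1,x0:x1],None,fx=s,fy=s,interpolation=cv2.INTER_CUBIC))
crop(b,280,230,400,350,6,"pics/scB.png")
crop(b,190,165,310,245,6,"pics/scC.png")
```

```text
(no output)
```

View pics/scB.png

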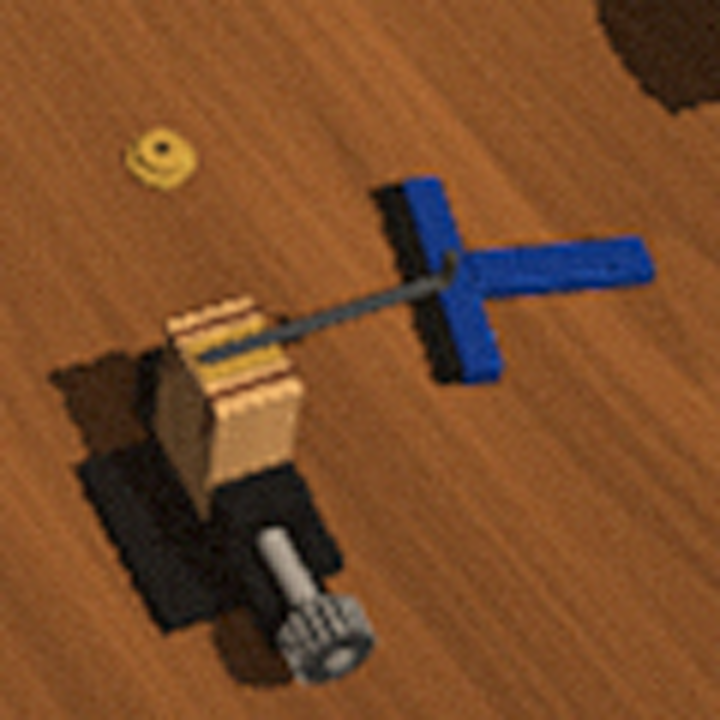

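View pics/scC.png

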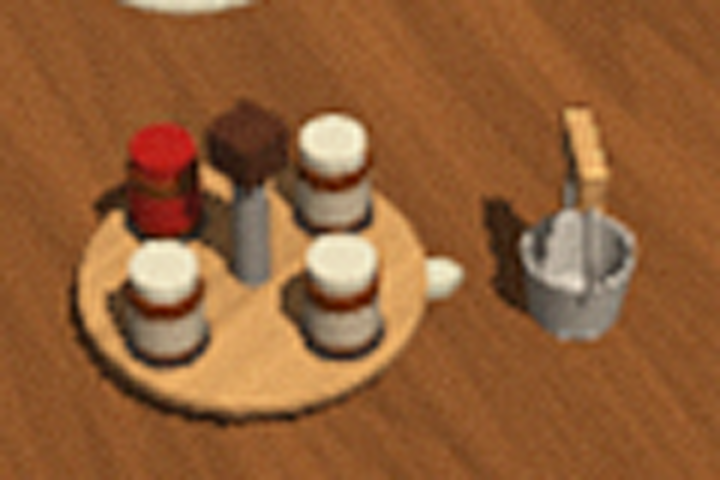

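```bash
cat > h.py <<'E'
import numpy as np
from bench import robot, viewer
C={n:viewer.get_calibration(n) for n in ["top","scene"]}
def ray(n,u,v):
    c=C[n]; d=c["R"].T@np.array([(u-c["cx"])/c["fx"],(v-c["cy"])/c["fy"],1]); o=-c["R"].T@c["t"]; return o,d
def at(n,u,v,z):
    o,d=ray(n,u,v); return o+d*(z-o[2])/d[2]
def tri(ut,us):
    A=[];b=[]
    for n,p in(("top",ut),("scene",us)):
        o,d=ray(n,*p); d=d/np.linalg.norm(d); P=np.eye(3)-d[:,None]*d; A.append(P);b.append(P@o)
    x=np.linalg.lstsq(np.vstack(A),np.hstack(b),rcond=None)[0]; return x
def cu(x0,y0,s): return lambda u,v:(x0+(u+.5)/s-.5,y0+(v+.5)/s-.5)
E
python3 - <<'E'
from h import *
np.set_printoptions(precision=1,suppress=True)
B=cu(60,130,3); S=cu(280,230,6); K=cu(190,165,6)
g1=at("top",*B(540,303),137);g2=at("top",*B(606,325),137)
print("grip",g1,g2,(g1+g2)/2,np.linalg.norm(g1-g2))
print("grip scene",at("scene",*K(576,108),137),at("scene",*K(596,158),137))
print("foot/rim",at("top",*B(577,313),50))
print("tip top",at("top",*B(66,277),165),"scene",at("scene",*S(452,260),165),tri(B(66,277),S(452,260)))
print("hook root",at("top",*B(97,132),149),"mid",at("top",*B(85,200),149), at("top",*B(73,265),149))
print("scene root",at("scene",*S(205,355),149),"bend",at("scene",*S(440,288),149))
w=[(644,42),(747,92),(598,150),(702,194)]
W=[at("top",*B(*p),94) for p in w]
print("lids",W,"c",np.mean(W,0))
w=[(333,130),(163,150),(342,252),(165,260)]
V=[at("scene",*K(*p),94) for p in w]
print("lids sc",V,np.mean(V,0))
print("knob",at("top",*B(676,106),152))
print("pointer",at("top",*B(639,262),6), at("scene",*K(460,275),6))
print("disc",at("top",*B(670,127),32))
print("block",[at("top",*B(*p),141) for p in [(66,122),(131,127),(127,181),(61,175)]])
print("adapter",at("top",*B(371,275),12),"squeegee",[at("top",*B(*p),16) for p in [(155,348),(280,395),(176,477)]])
E
```

```text
grip [467.6 -58.8 137. ] [ 448.7 -113.5  137. ] [458.2 -86.1 137. ] 57.8295344993634
grip scene [ 446.1 -115.9  137. ] [458.6 -73.3 137. ]
foot/rim [458.2 -86.1  50. ]
tip top [494.3 329.5 165. ] scene [493.1 336.4 165. ] [492.6 333.1 160.6]
hook root [617.  314.8 149. ] mid [559.3 323.4 149. ] [504.8 332.  149. ]
scene root [618.3 317.1 149. ] bend [498.6 338.1 149. ]
lids [array([ 697.3, -150.7,   94. ]), array([ 650.3, -240.4,   94. ]), array([ 601.2, -108.3,   94. ]), array([ 560.7, -198.7,   94. ])] c [ 627.4 -174.5   94. ]
lids sc [array([ 557.4, -209.2,   94. ]), array([ 654.6, -241.5,   94. ]), array([ 602. , -113.7,   94. ]), array([ 693.9, -156. ,   94. ])] [ 627.  -180.1   94. ]
knob [ 628.7 -174.6  152. ]
pointer [ 505.3 -144.     6. ] [ 506.  -142.2    6. ]
disc [ 630.4 -175.    32. ]
block [array([627.6, 346. , 141. ]), array([622.1, 289.3, 141. ]), array([575.7, 291.5, 141. ]), array([581.9, 348.9, 141. ])]
adapter [496.6 111.7  12. ] squeegee [array([430.2, 317.5,  16. ]), array([384.7, 196.8,  16. ]), array([309.7, 294.7,  16. ])]
```

```bash
cat >> h.py <<'E'
from scipy.spatial.transform import Rotation as Ro
def pose():
    s=robot.read_state(); q=s["ee_rot"]; R=Ro.from_quat([q[1],q[2],q[3],q[0]]).as_matrix()
    return s,np.array(s["eef_pos"]),R
def rep():
    s,p,R=pose(); print("t",round(s["time_s"],2),"p",p.round(1),"x",R[:,0].round(3),"yaw_y",np.degrees(np.arctan2(R[1,1],R[0,1])).round(2),"q",s["joint_positions"].round(3),"w",round(s["width"],3),"F",np.round(s["ft_force"],1))
def wr(u,v,z,pR=None):
    "wrist pixel -> world at height z"
    c=viewer.get_calibration("wrist"); s,p,R=pose()
    a=np.array([(u-c["cx"])/c["fx"],(v-c["cy"])/c["fy"]]); r=np.linalg.norm(a); d=np.array([*(a/r*np.sin(r) if r>0 else a),np.cos(r)])
    T=c["T_tool_cam"]; o=R@T[:3,3]+p; d=R@T[:3,:3]@d; return o+d*(z-o[2])/d[2]
E
python3 -c "
from h import *
rep()"
```

```text
t 0.15 p [136.4 532.4 215.6] x [-0.001 -0.002 -1.   ] yaw_y 75.63 q [ 1.217  0.088  1.372  0.     1.684 -0.103] w 1.002 F [-0.2 -0.2 -0.2]
```

apply_moves(increments=[[[0,0.0215,-0.0413,0.002,-0.109],[0,0.0215,-0.0413,0.002,-0.109],[0,0.0215,-0.0413,0.002,-0.109],[0,0.0215,-0.0413,0.002,-0.109],[0,0.0215,-0.0413,0.002,-0.109]]])

```text
time_s: 0.65
eef_pos: [244.2, 324.6, 226.2]
ee_rot: [0.651, 0.275, 0.651, -0.275]
ft_force: [0.7, -1.0, -0.7]
width: 0.995
```

apply_moves(increments=[[[0,0.0215,-0.0413,0.002,-0.109],[0,0.0215,-0.0413,0.002,-0.109],[0,0.0215,-0.0413,0.002,-0.109],[0,0.0215,-0.0413,0.002,-0.109],[0,0.0215,-0.0413,0.002,-0.109]]])

```text
time_s: 1.15
eef_pos: [351.8, 118.0, 236.5]
ee_rot: [0.553, 0.441, 0.553, -0.44]
ft_force: [1.5, 0.7, -0.5]
width: 1.001
```

apply_moves(increments=[[[0,0.0,-0.0413,0.002,-0.109],[0,0.0215,-0.0413,0.002,-0.109],[0,0.0215,-0.0413,0.002,-0.109],[0,0.0,-0.0413,0.002,-0.109],[0,0.0,-0.0413,0.002,-0.109]]])

```text
time_s: 1.65
eef_pos: [394.4, -88.5, 246.1]
ee_rot: [-0.414, -0.573, -0.414, 0.573]
ft_force: [0.5, 0.1, 0.4]
width: 1.0
```

apply_moves(increments=[[[0,0,0,0,0],[0,0,0,0,0],[0,0,0,0,0]]])

```text
time_s: 1.95
eef_pos: [394.4, -85.8, 246.3]
ee_rot: [0.416, 0.572, 0.416, -0.572]
ft_force: [-0.5, 0.3, 0.2]
width: 0.999
```

Run:
```python
from h import *
import cv2
rep()
im=viewer.capture("wrist")
cv2.imwrite("pics/w1.png",cv2.resize(im[:,:,::-1],None,fx=1.5,fy=1.5,interpolation=cv2.INTER_CUBIC))
```

```text
t 1.95 p [394.4 -85.8 246.3] x [-0.     0.001 -1.   ] yaw_y -17.95 q [-3.550e-01 -2.480e-01  1.624e+00  1.000e-03  1.766e+00 -4.200e-02] w 0.999 F [-0.5  0.3  0.2]
```

View pics/w1.png

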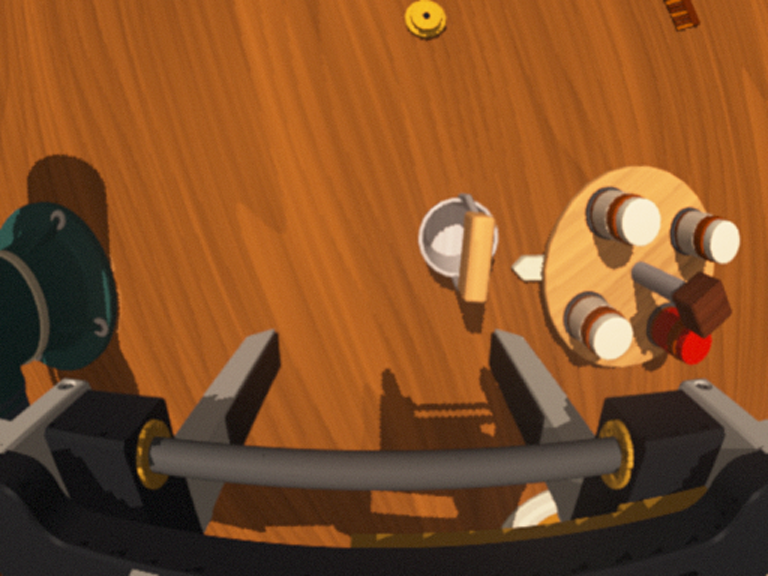

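```bash
python3 - <<'E'
from h import *
np.set_printoptions(precision=1,suppress=True)
f=cu(0,0,1.5)
a=wr(*f(480,214),137);b=wr(*f(476,302),137);print("bar",a,b,(a+b)/2,np.linalg.norm(a-b),np.degrees(np.arctan2(*(a-b)[1::-1])))
print("rim",wr(*f(458,237),50))
p=wr(*f(513,266),6);print("pointer",p)
L=[wr(*f(*q),94) for q in [(638,220),(717,241),(684,340),(606,336)]];print(L,np.mean(L,0))
print("knob",wr(*f(708,304),152))
print("knobcorn",[wr(*f(*q),152) for q in [(716,275),(731,302),(702,336),(687,306)]])
E
python3 - <<'E'
import cv2
a=cv2.imread("pics/w1.png"); cv2.imwrite("pics/w1c.png",cv2.resize(a[150:390,400:760],None,fx=2,fy=2,interpolation=cv2.INTER_CUBIC))
E
```

```text
bar [466.6 -56.9 137. ] [ 448.8 -112.5  137. ] [457.7 -84.7 137. ] 58.34647871050748 72.32490044194431
rim [458.3 -85.6  50. ]
pointer [ 507.5 -138.2    6. ]
[array([ 602.5, -105.4,   94. ]), array([ 687.3, -146.9,   94. ]), array([ 639. , -230.2,   94. ]), array([ 556. , -194.9,   94. ])] [ 621.2 -169.4   94. ]
knob [ 624.9 -168.3  152. ]
knobcorn [array([ 634.9, -147.6,  152. ]), array([ 650.4, -175.3,  152. ]), array([ 617.7, -193.4,  152. ]), array([ 603.6, -162.6,  152. ])]
```

View pics/w1c.png

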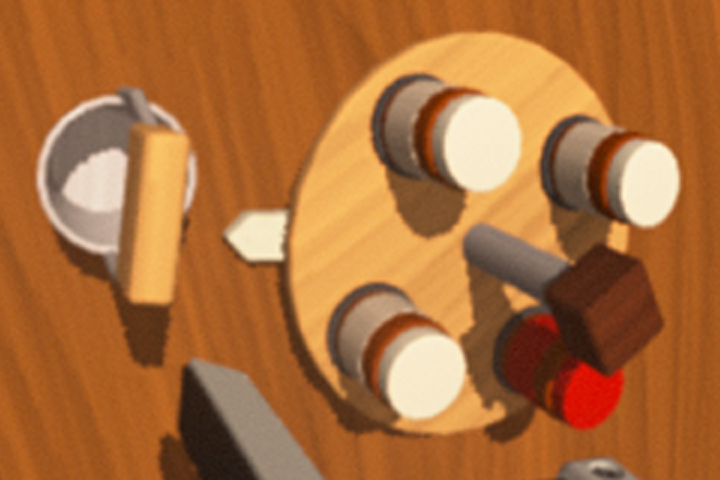

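apply_moves(increments=[[[0,0.03,0,0,0],[0,0.0336,0,0,0],[0,0,0,-0.03,0],[0,0,0,-0.03,0],[0,0,0,0,0]]])

```text
time_s: 2.5
eef_pos: [455.7, -84.2, 181.8]
ee_rot: [-0.414, -0.57, -0.419, 0.573]
ft_force: [-0.1, 0.2, -0.2]
width: 0.999
```

Run:
```python
from h import *
import cv2
rep()
im=viewer.capture("wrist")
cv2.imwrite("pics/w2.png",cv2.resize(im[:,:,::-1],None,fx=1.5,fy=1.5,interpolation=cv2.INTER_CUBIC))
```

```text
t 2.5 p [455.7 -84.2 181.8] x [-0.009  0.003 -1.   ] yaw_y -17.85 q [-0.305 -0.091  1.617  0.     1.625  0.006] w 0.999 F [-0.1  0.2 -0.2]
```

View pics/w2.png

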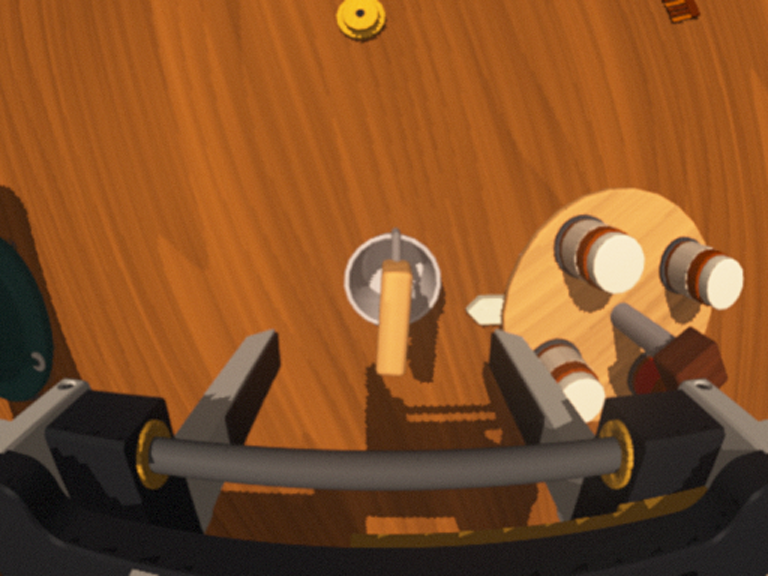

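apply_moves(increments=[[[0,0.001,-0.001,-0.03,0],[0,0,0,-0.03,0],[0,0,0,0,0],[0.5,0,0,0,0],[1,0,0,0,0]]])

```text
time_s: 3.05
eef_pos: [460.7, -87.9, 129.5]
ee_rot: [0.417, 0.573, 0.414, -0.571]
ft_force: [-0.2, -1.1, -0.4]
width: 0.867
```

apply_moves(increments=[[[1,0,0,0,0],[1,0,0,0,0],[1,0,0,0,0],[1,0,0,0,0],[1,0,0,0,0]]])

```text
time_s: 3.55
eef_pos: [459.1, -87.7, 126.5]
ee_rot: [-0.415, -0.572, -0.415, 0.572]
ft_force: [0.0, -0.4, -0.5]
width: 0.446
```

apply_moves(increments=[[[1,0,0,0.01,0],[1,0,0,0.02,0],[1,0,0,0.03,0],[1,0,0,0.03,0],[1,0,0,0,0]]])

```text
time_s: 4.05
eef_pos: [461.5, -88.4, 222.3]
ee_rot: [0.418, 0.574, 0.412, -0.57]
ft_force: [0.0, -0.5, -0.1]
width: 0.021
```

Run:
```python
from h import *
import cv2
rep()
im=viewer.capture("wrist")
cv2.imwrite("pics/w3.png",cv2.resize(im[:,:,::-1],None,fx=1.5,fy=1.5,interpolation=cv2.INTER_CUBIC))
```

```text
t 4.05 p [461.5 -88.4 222.3] x [ 0.01  -0.003 -1.   ] yaw_y -18.05 q [-0.31  -0.102  1.547  0.     1.686  0.005] w 0.021 F [ 0.  -0.5 -0.1]
```

View pics/w3.png

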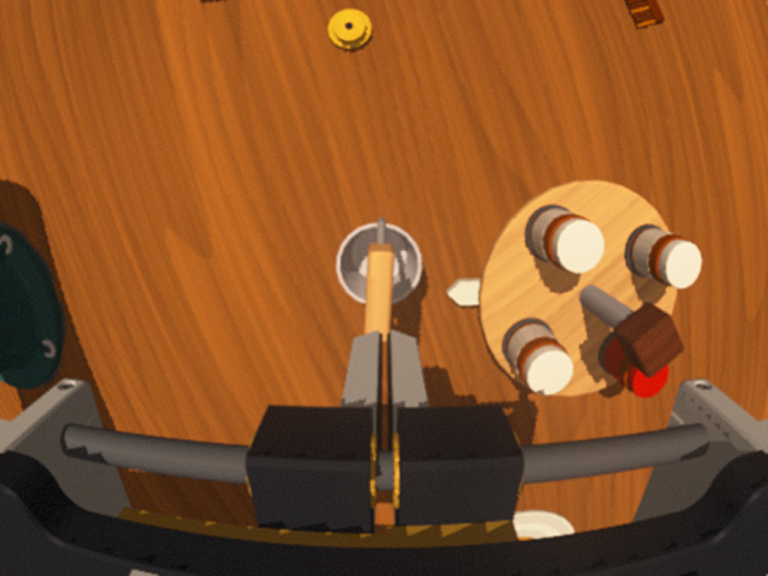

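apply_moves(increments=[[[0.4,0,0,0,0],[0.4,0,0,0,0],[0.4,0,0,0,0],[0.4,0,0,0,0],[0.4,0,0,0,0]]])

```text
time_s: 4.6
eef_pos: [458.9, -87.6, 215.9]
ee_rot: [-0.415, -0.572, -0.416, 0.572]
ft_force: [-0.2, 0.4, 0.4]
width: 0.4
```

apply_moves(increments=[[[0.4,0,0,0,0],[0.4,0,0,0,0],[0.4,0,0,0,0]]])

```text
time_s: 4.9
eef_pos: [459.1, -87.7, 216.5]
ee_rot: [0.415, 0.572, 0.415, -0.572]
ft_force: [-0.3, 0.6, 0.2]
width: 0.599
```

Run:
```python
from h import *
import cv2
rep()
im=viewer.capture("wrist")
cv2.imwrite("pics/w4.png",cv2.resize(im[120:264,170:330,::-1],None,fx=4,fy=4,interpolation=cv2.INTER_CUBIC))
```

```text
t 4.9 p [459.1 -87.7 216.5] x [ 0. -0. -1.] yaw_y -18.05 q [-0.31  -0.098  1.555 -0.     1.685  0.005] w 0.599 F [-0.3  0.6  0.2]
```

View pics/w4.png

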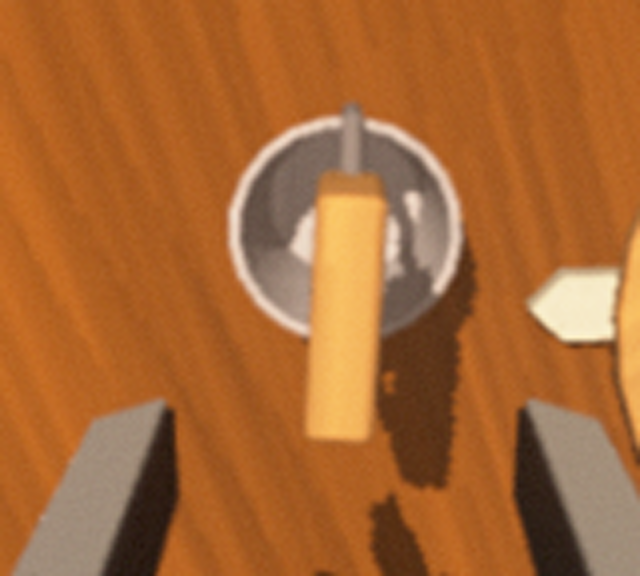

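apply_moves(increments=[[[0.4,0,0.001,-0.04,0],[0.4,0,0,-0.04,0],[0.4,0,0,-0.015,0],[0.4,0,0,0,0],[1,0,0,0,0]]])

```text
time_s: 5.45
eef_pos: [459.5, -86.8, 122.1]
ee_rot: [0.416, 0.572, 0.415, -0.572]
ft_force: [0.3, 0.7, -0.1]
width: 0.549
```

apply_moves(increments=[[[1,0,0,0,0],[1,0,0,0,0],[1,0,0,0,0],[1,0,0,0,0],[1,0,0,0,0]]])

```text
time_s: 5.95
eef_pos: [459.3, -86.8, 122.0]
ee_rot: [0.416, 0.572, 0.415, -0.572]
ft_force: [-0.2, -1.2, 1.2]
width: 0.17
```

apply_moves(increments=[[[1,0,0,0,0],[1,0,0,0,0],[1,0,0,0,0],[1,0,0,0,0],[1,0,0,0,0]]])

```text
time_s: 6.45
eef_pos: [459.4, -86.8, 122.0]
ee_rot: [0.416, 0.572, 0.415, -0.572]
ft_force: [-0.2, 0.2, 5.2]
width: 0.169
```

apply_moves(increments=[[[1,0,0,0.01,0],[1,0,0,0.02,0],[1,0,0,0.025,0],[1,0,0,0.021,0],[1,0,0,0,0]]])

```text
time_s: 6.95
eef_pos: [460.6, -87.1, 200.3]
ee_rot: [0.417, 0.573, 0.414, -0.571]
ft_force: [0.6, 0.2, -1.5]
width: 0.166
```

Run:
```python
from h import *
import cv2
rep()
im=viewer.capture("wrist")
cv2.imwrite("pics/w5.png",cv2.resize(im[100:304,100:400,::-1],None,fx=2,fy=2,interpolation=cv2.INTER_CUBIC))
```

```text
t 6.95 p [460.6 -87.1 200.3] x [ 0.005 -0.002 -1.   ] yaw_y -18.05 q [-0.308 -0.096  1.585  0.     1.647  0.007] w 0.166 F [ 0.6  0.2 -1.5]
```

View pics/w5.png

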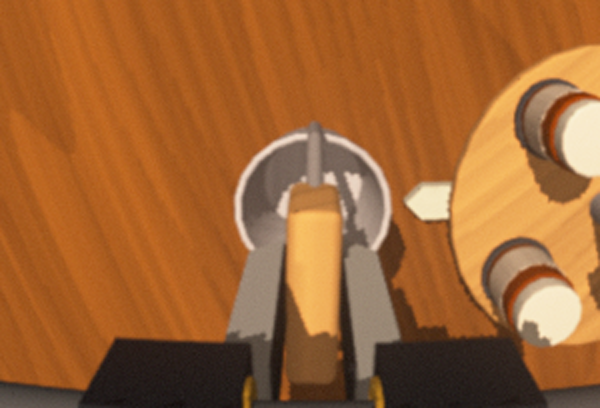

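The pail is held and lifted; the shadow has moved off its foot. I'll carry it to the front of the hook.

apply_moves(increments=[[[1,-0.001,0.02,0,0.015],[1,-0.001,0.035,0,0.015],[1,-0.001,0.036,0,0.015],[1,-0.001,0.036,0,0.015],[1,-0.001,0.036,0,0.015]]])

```text
time_s: 7.5
eef_pos: [452.8, 77.5, 195.0]
ee_rot: [-0.436, -0.555, -0.437, 0.557]
ft_force: [0.9, -0.4, -1.9]
width: 0.167
```

apply_moves(increments=[[[1,-0.001,0.036,0,0.015],[1,-0.001,0.036,0,0.015],[1,-0.001,0.036,0,0.015],[1,-0.001,0.036,0,0.015],[1,-0.001,0.036,0,0.015]]])

```text
time_s: 8.0
eef_pos: [447.7, 257.3, 194.8]
ee_rot: [-0.457, -0.538, -0.458, 0.541]
ft_force: [0.2, 0.3, -1.8]
width: 0.169
```

apply_moves(increments=[[[1,-0.001,0.036,0,0.015],[1,-0.001,0.03,0,0.01],[1,-0.001,0.017,0,0],[1,0,0,0,0],[1,0,0,0,0]]])

```text
time_s: 8.5
eef_pos: [445.8, 338.4, 196.3]
ee_rot: [-0.464, -0.533, -0.464, 0.535]
ft_force: [-0.2, -0.6, -2.2]
width: 0.171
```

Run:
```python
from h import *
import cv2
rep()
im=viewer.capture("wrist")
cv2.imwrite("pics/w6.png",cv2.resize(im[:,:,::-1],None,fx=1.5,fy=1.5,interpolation=cv2.INTER_CUBIC))
rep()
im=viewer.capture("top")
cv2.imwrite("pics/t6.png",cv2.resize(im[170:290,50:210,::-1],None,fx=4,fy=4,interpolation=cv2.INTER_CUBIC))
im=viewer.capture("scene")
cv2.imwrite("pics/s6.png",cv2.resize(im[220:350,270:430,::-1],None,fx=4,fy=4,interpolation=cv2.INTER_CUBIC))
```

```text
t 8.5 p [445.8 338.4 196.3] x [-0.002 -0.002 -1.   ] yaw_y -8.03 q [ 5.490e-01  1.150e-01  1.380e+00 -1.000e-03  1.649e+00  6.890e-01] w 0.171 F [-0.2 -0.6 -2.2]
t 8.55 p [446.1 338.  196.7] x [-0.001 -0.002 -1.   ] yaw_y -8.08 q [ 5.480e-01  1.150e-01  1.380e+00 -1.000e-03  1.649e+00  6.890e-01] w 0.168 F [-0.1  0.3 -1.5]
```

View pics/w6.png

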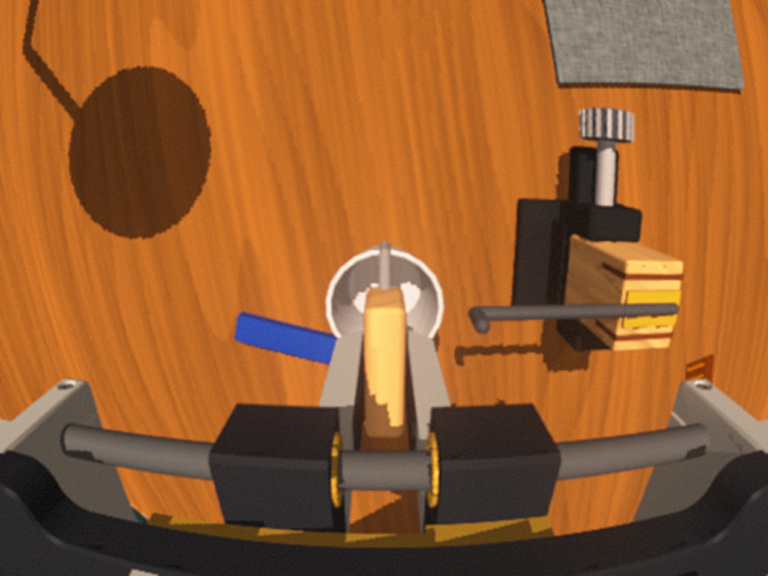

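View pics/s6.png

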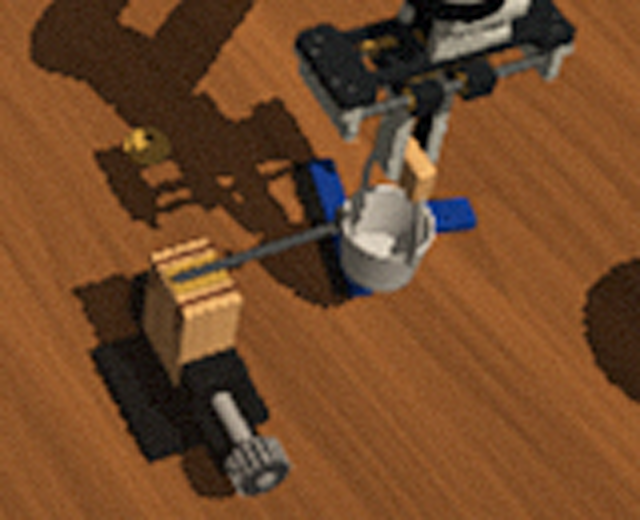

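View pics/t6.png

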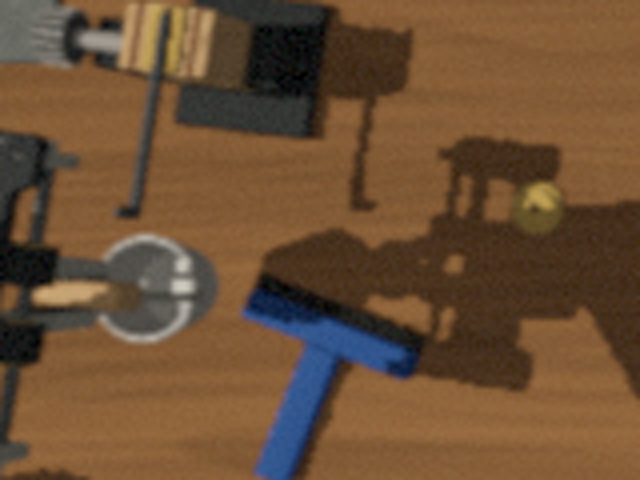

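```bash
python3 - <<'E'
from h import *
np.set_printoptions(precision=1,suppress=True)
f=cu(0,0,1.5)
print("tip",wr(*f(482,325),167),"bend",wr(*f(478,313),149),"root",wr(*f(672,309),149),"midlevel",wr(*f(560,312),149))
print("bar", wr(*f(387,306),211),wr(*f(386,430),211))
print("blockcorners",[wr(*f(*q),141) for q in [(626,262),(682,262),(670,347),(613,347)]])
E
python3 - <<'E'
import cv2
a=cv2.imread("pics/w6.png"); cv2.imwrite("pics/w6c.png",cv2.resize(a[220:400,440:700],None,fx=3,fy=3,interpolation=cv2.INTER_CUBIC))
E
```

```text
tip [493.3 336.5 167. ] bend [494.9 336.1 149. ] root [617.  318.9 149. ] midlevel [540.8 329.5 149. ]
bar [451.  367.5 211. ] [443.1 314.  211. ]
blockcorners [array([586.9, 349.8, 141. ]), array([629.1, 344.6, 141. ]), array([624.1, 288.8, 141. ]), array([579.6, 297.7, 141. ])]
```

View pics/w6c.png

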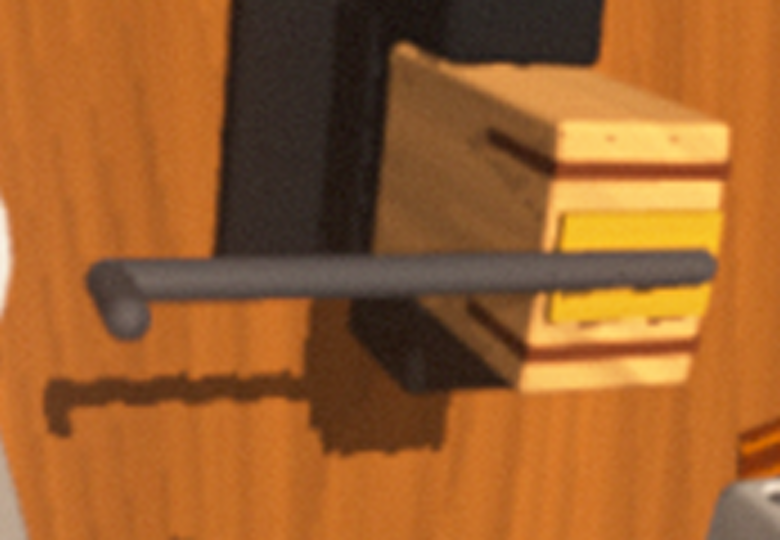

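apply_moves(increments=[[[1,0.0145,-0.0015,0,0],[1,0.0215,-0.003,0,0],[1,0.025,-0.0035,0,0],[1,0.025,-0.003,0,0],[1,0,0,0,0]]])

```text
time_s: 9.15
eef_pos: [535.8, 326.2, 196.7]
ee_rot: [0.463, 0.535, 0.462, -0.535]
ft_force: [-1.0, -0.1, -1.6]
width: 0.167
```

apply_moves(increments=[[[1,0,0,0,0],[1,0,0,0,0]]])

```text
time_s: 9.35
eef_pos: [531.9, 328.0, 197.6]
ee_rot: [-0.464, -0.534, -0.464, 0.534]
ft_force: [-0.5, -0.2, -2.3]
width: 0.166
```

Run:
```python
from h import *
import cv2
rep()
im=viewer.capture("wrist")
cv2.imwrite("pics/w7.png",cv2.resize(im[:,:,::-1],None,fx=1.5,fy=1.5,interpolation=cv2.INTER_CUBIC))
im=viewer.capture("scene")
cv2.imwrite("pics/s7.png",cv2.resize(im[220:350,270:430,::-1],None,fx=4,fy=4,interpolation=cv2.INTER_CUBIC))
```

```text
t 9.35 p [531.9 328.  197.6] x [-0.  0. -1.] yaw_y -8.04 q [0.462 0.259 1.21  0.    1.673 0.602] w 0.166 F [-0.5 -0.2 -2.3]
```

View pics/w7.png

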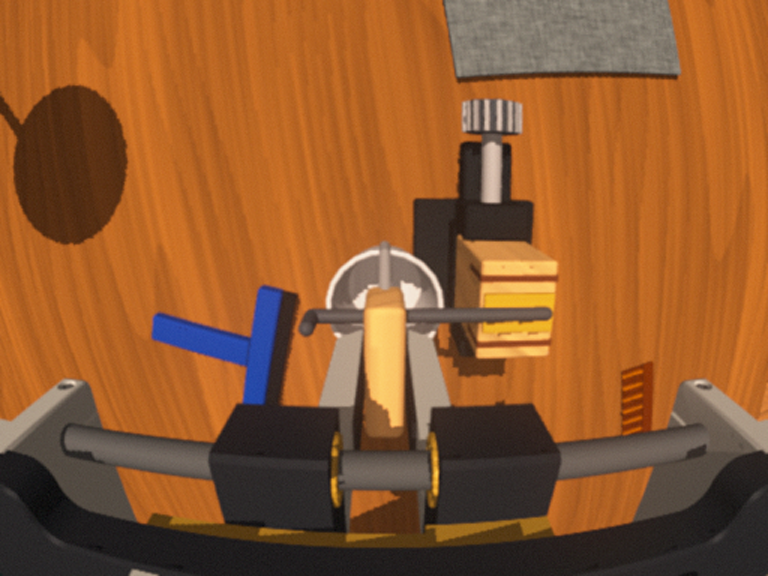

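View pics/s7.png

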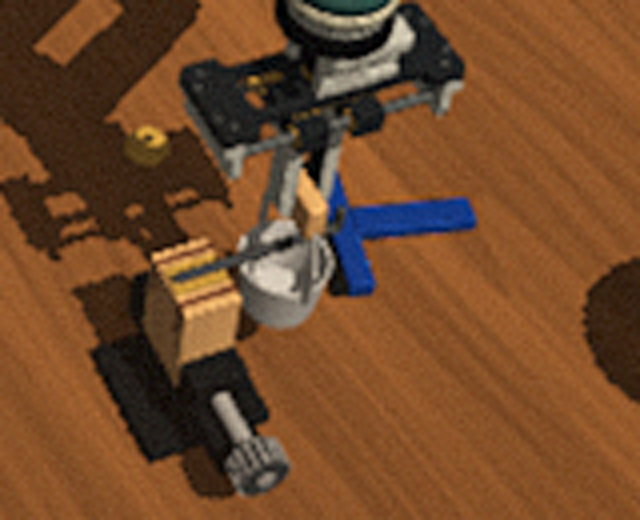

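apply_moves(increments=[[[1,0,0.001,-0.012,0],[1,0,0.001,-0.012,0],[1,0,0,-0.005,0],[1,0,0,0,0],[1,0,0,0,0]]])

```text
time_s: 9.95
eef_pos: [531.9, 330.3, 168.1]
ee_rot: [-0.464, -0.534, -0.464, 0.534]
ft_force: [-0.1, -0.5, -2.1]
width: 0.17
```

apply_moves(increments=[[[1,0,0,-0.001,0],[1,0,0,-0.001,0],[1,0,0,-0.001,0],[1,0,0,0,0],[1,0,0,0,0]]])

```text
time_s: 10.45
eef_pos: [532.3, 330.3, 166.0]
ee_rot: [0.464, 0.534, 0.464, -0.533]
ft_force: [-0.5, -1.1, 0.4]
width: 0.171
```

apply_moves(increments=[[[0.73,0,0,0,0],[0.73,0,0,0,0],[0.73,0,0,0,0],[0.73,0,0,0,0],[0.73,0,0,0,0]]])

```text
time_s: 10.95
eef_pos: [532.1, 330.3, 165.5]
ee_rot: [0.464, 0.534, 0.464, -0.534]
ft_force: [0.6, -0.2, -0.1]
width: 0.269
```

Run:
```python
from h import *
import cv2
rep()
im=viewer.capture("wrist")
cv2.imwrite("pics/w8.png",cv2.resize(im[100:330,80:430,::-1],None,fx=2,fy=2,interpolation=cv2.INTER_CUBIC))
im=viewer.capture("scene")
cv2.imwrite("pics/s8.png",cv2.resize(im[220:350,270:430,::-1],None,fx=4,fy=4,interpolation=cv2.INTER_CUBIC))
```

```text
t 10.95 p [532.1 330.3 165.5] x [ 0. -0. -1.] yaw_y -8.02 q [ 0.465  0.271  1.259 -0.     1.612  0.605] w 0.269 F [ 0.6 -0.2 -0.1]
```

View pics/w8.png

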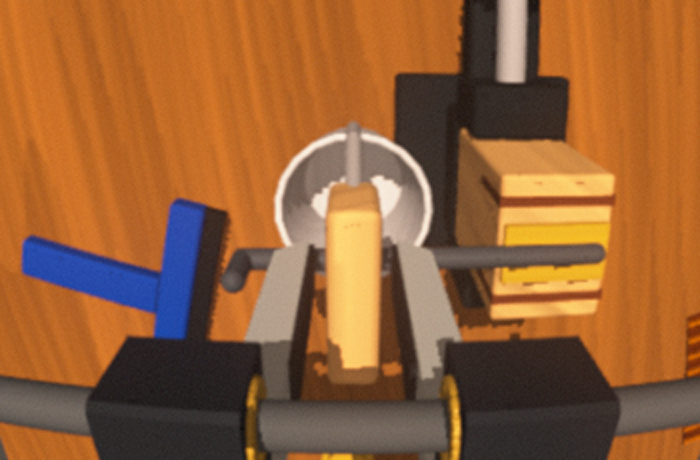

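View pics/s8.png

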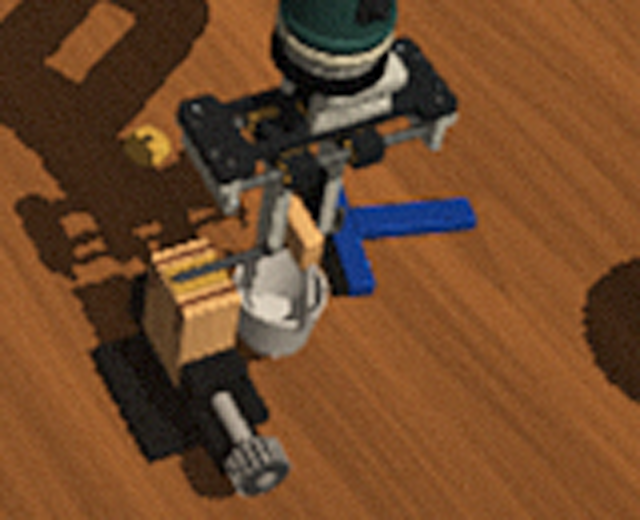

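apply_moves(increments=[[[0.73,0,0,0.005,0],[0.73,0,0,0.01,0],[0.73,0,0,0.02,0],[0.73,0,0,0.03,0],[0.73,0,0,0.04,0]]])

```text
time_s: 11.55
eef_pos: [531.4, 330.0, 270.4]
ee_rot: [-0.464, -0.533, -0.464, 0.535]
ft_force: [0.3, 0.2, 0.0]
width: 0.269
```

apply_moves(increments=[[[0.3,0,0,0,0],[0.3,0,0,0,0],[0.3,0,0,0,0],[0.3,0,0,0,0],[0.3,0,0,0,0]]])

```text
time_s: 12.05
eef_pos: [531.6, 330.1, 268.8]
ee_rot: [-0.464, -0.533, -0.464, 0.535]
ft_force: [-0.1, 0.0, 0.1]
width: 0.659
```

Run:
```python
from h import *
import cv2
rep()
im=viewer.capture("wrist")
cv2.imwrite("pics/w9.png",cv2.resize(im[:,:,::-1],None,fx=1.5,fy=1.5,interpolation=cv2.INTER_CUBIC))
im=viewer.capture("scene")
cv2.imwrite("pics/s9.png",cv2.resize(im[220:350,270:430,::-1],None,fx=4,fy=4,interpolation=cv2.INTER_CUBIC))
```

```text
t 12.05 p [531.6 330.1 268.8] x [-0.003 -0.001 -1.   ] yaw_y -8.02 q [ 0.465  0.259  1.071 -0.     1.815  0.605] w 0.659 F [-0.1  0.   0.1]
```

View pics/w9.png

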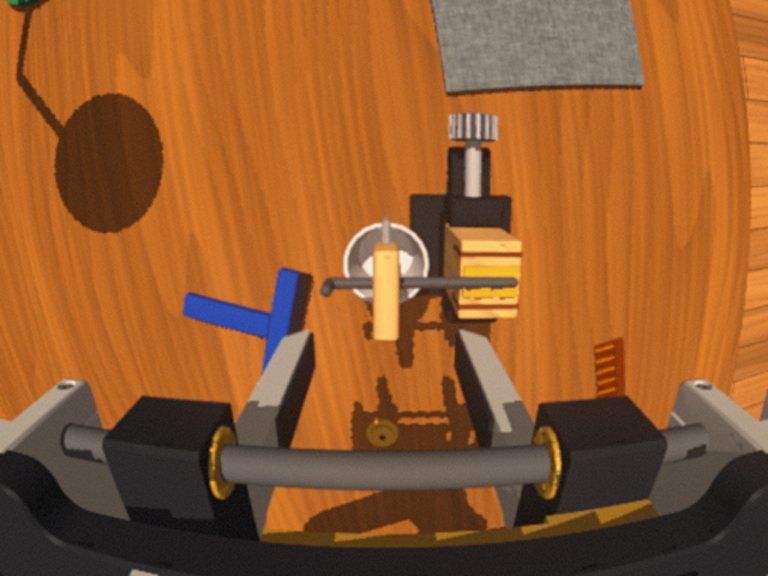

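View pics/s9.png

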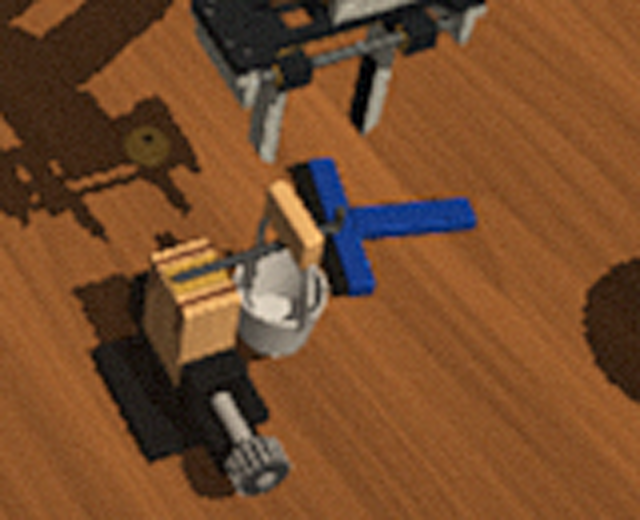

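apply_moves(increments=[[[0.3,0.008,-0.03,0,0.04],[0.3,0.008,-0.043,0,0.04],[0.3,0.008,-0.043,0,0.04],[0.3,0.008,-0.043,0,0.04],[0.3,0.008,-0.043,0,0.04]]])

```text
time_s: 12.65
eef_pos: [572.0, 126.7, 270.3]
ee_rot: [0.515, 0.484, 0.515, -0.484]
ft_force: [-0.2, -0.0, -0.9]
width: 0.701
```

apply_moves(increments=[[[0.3,0.008,-0.043,0,0.04],[0.3,0.008,-0.043,0,0.04],[0.3,0.008,-0.043,0,0.04],[0.3,0.008,-0.043,0,0.04],[0.3,0.008,-0.043,0,0.04]]])

```text
time_s: 13.15
eef_pos: [612.1, -88.4, 270.3]
ee_rot: [0.561, 0.431, 0.561, -0.43]
ft_force: [0.1, 0.2, -0.0]
width: 0.695
```

apply_moves(increments=[[[0.3,0.008,-0.043,0,0.04],[0.3,0.007,-0.044,0,0.04],[0.3,0,0,0,0.02],[0.3,0,0,0,0],[0.3,0,0,0,0]]])

```text
time_s: 13.65
eef_pos: [627.1, -172.7, 270.4]
ee_rot: [0.581, 0.402, 0.582, -0.402]
ft_force: [0.6, 0.8, -0.3]
width: 0.695
```

Run:
```python
from h import *
import cv2
rep()
im=viewer.capture("wrist")
cv2.imwrite("pics/w10.png",cv2.resize(im[:,:,::-1],None,fx=1.5,fy=1.5,interpolation=cv2.INTER_CUBIC))
cv2.imwrite("pics/w10r.png",im[:,:,::-1])
```

```text
t 13.65 p [ 627.1 -172.7  270.4] x [-0.     0.001 -1.   ] yaw_y 20.65 q [-3.56e-01  3.15e-01  9.97e-01  1.00e-03  1.83e+00 -7.17e-01] w 0.695 F [ 0.6  0.8 -0.3]
```

View pics/w10.png

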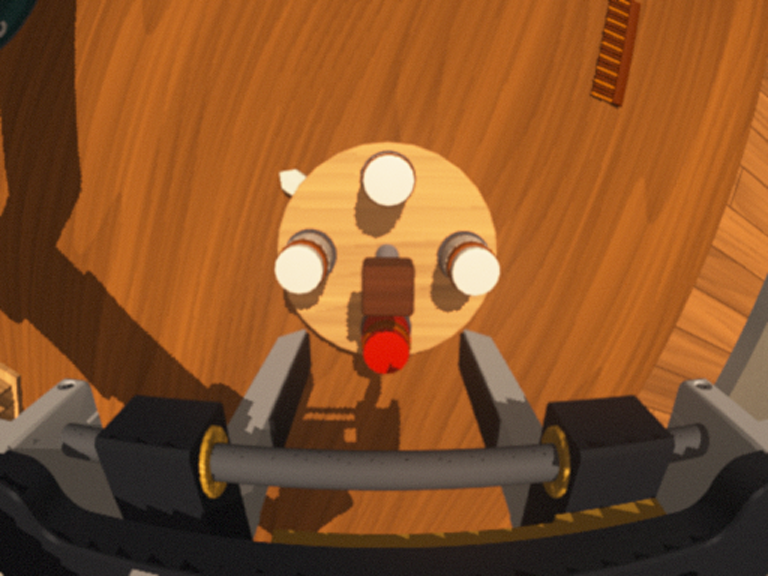

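Run:
```python
import cv2
a=cv2.imread("pics/w10r.png"); cv2.imwrite("pics/w10c.png",cv2.resize(a[80:260,170:350],None,fx=4,fy=4,interpolation=cv2.INTER_CUBIC)[:600])
```

```text
(no output)
```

View pics/w10c.png

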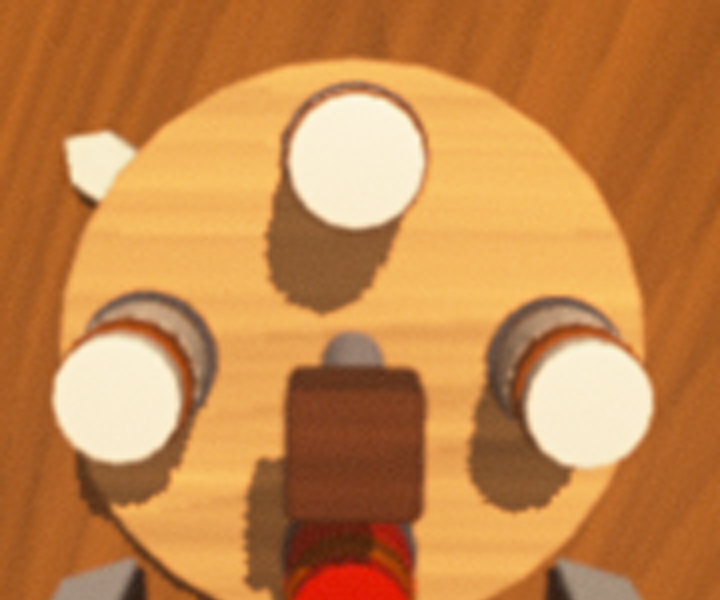

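Run:
```python
from h import *
np.set_printoptions(precision=1,suppress=True)
f=cu(170,80,4);g=cu(0,0,1.5)
L=[wr(*f(355,161),94),wr(*f(590,403),94),wr(*g(386,351),94),wr(*f(118,398),94)]
print(L); c=np.mean(L,0);print(c)
k=wr(*f(354,448),152);print("knob",k)
d=wr(*f(353,0),32)
ang=lambda v:np.degrees(np.arctan2(v[1],v[0]))
for x,o in zip(L,(110,20,-70,200)):print(ang(x-c)-o+0, np.linalg.norm((x-c)[:2]))
p=wr(*f(66,140),6);print("ptr",p)
for cc in (c,k,np.array([628,-175,0])):print(ang((p-cc)),np.linalg.norm((p-cc)[:2]))
# knob edges
a,b=wr(*f(287,440),152),wr(*f(423,440),152);print(np.linalg.norm(a-b),(a+b)/2)
# disc edges
print("disc",[wr(*f(*q),32) for q in [(350,58),(62,320),(643,330)]])
# mid of base corners
print("corner mids",ang((wr(*f(107,131),6)+wr(*f(70,180),6))/2-c), ang((wr(*f(135,155),6)+wr(*f(97,204),6))/2-c))
```

```text
[array([ 606. , -108.4,   94. ]), array([ 697.9, -150.2,   94. ]), array([ 654.7, -241.2,   94. ]), array([ 564. , -199.1,   94. ])]
[ 630.6 -174.7   94. ]
knob [ 629.7 -173.   152. ]
0.39664897924646425 70.76378644799439
0.007910666790092336 71.58181937432299
-0.07276191358539563 70.66063503552773
-359.9101083667796 71.00228989241128
ptr [ 505.6 -139.9    6. ]
164.41124319703422 129.79368669873026
165.02326813771876 128.4510931317054
163.97611017193 127.32675662857265
34.05632909918808 [ 629.2 -171.   152. ]
disc [array([593.4, -78.3,  32. ]), array([ 529.9, -197.8,   32. ]), array([ 723.3, -128.6,   32. ])]
corner mids 164.40098690944615 165.17590673706852
```

apply_moves(increments=[[[0.3,0.003,-0.001,-0.03,-0.01],[0.3,0,0,-0.04,0],[0.3,0,0,-0.04,0],[0.3,0,0,-0.029,0],[0.3,0,0,0,0]]])

```text
time_s: 14.2
eef_pos: [627.0, -171.8, 125.7]
ee_rot: [0.576, 0.404, 0.584, -0.406]
ft_force: [-0.4, 0.2, -0.9]
width: 0.698
```

apply_moves(increments=[[[0.3,0,0,0,0],[0.3,0,0,0,0],[0.55,0,0,0,0],[0.55,0,0,0,0],[0.55,0,0,0,0]]])

```text
time_s: 14.7
eef_pos: [630.6, -174.9, 132.7]
ee_rot: [0.58, 0.406, 0.579, -0.405]
ft_force: [-0.6, 0.8, 0.4]
width: 0.482
```

Run:
```python
from h import *
import cv2
rep()
im=viewer.capture("wrist")
cv2.imwrite("pics/w11.png",cv2.resize(im[:,:,::-1],None,fx=1.5,fy=1.5,interpolation=cv2.INTER_CUBIC))
```

```text
t 14.7 p [ 630.6 -174.9  132.7] x [ 0.002 -0.001 -1.   ] yaw_y 20.05 q [-0.357  0.345  1.23   0.     1.565 -0.707] w 0.482 F [-0.6  0.8  0.4]
```

View pics/w11.png

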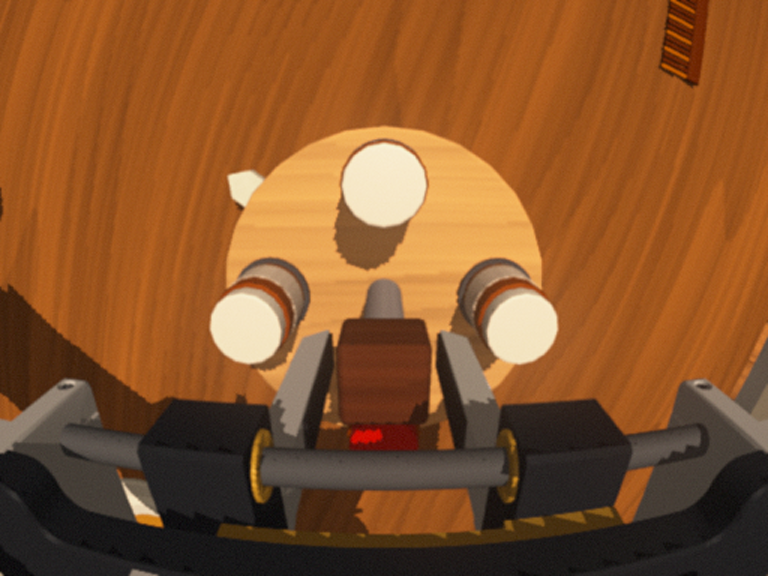

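Well centred on the knob. Close the fingers.

apply_moves(increments=[[[1,0,0,0,0],[1,0,0,0,0],[1,0,0,0,0],[1,0,0,0,0],[1,0,0,0,0]]])

```text
time_s: 15.25
eef_pos: [630.2, -174.8, 131.7]
ee_rot: [0.58, 0.405, 0.579, -0.405]
ft_force: [-0.8, 0.5, 0.9]
width: 0.378
```

apply_moves(increments=[[[1,0,0,0,-0.05],[1,0,0,0,-0.08],[1,0,0,0,-0.08],[1,0,0,0,-0.08],[1,0,0,0,0]]])

```text
time_s: 15.75
eef_pos: [631.0, -174.6, 131.7]
ee_rot: [0.515, 0.485, 0.514, -0.484]
ft_force: [5.0, 0.3, 0.5]
width: 0.381
```

Run:
```python
from h import *
rep(); print(robot.read_state()["moment"])
```

```text
t 15.75 p [ 631.  -174.6  131.7] x [ 0.002 -0.    -1.   ] yaw_y 3.46 q [-3.570e-01  3.460e-01  1.230e+00  1.000e-03  1.563e+00 -4.170e-01] w 0.381 F [5.  0.3 0.5]
[-0.07634029 -0.08755789 -0.00798806]
```

apply_moves(increments=[[[1,0,0,0,-0.12],[1,0,0,0,-0.12],[1,0,0,0,-0.12],[1,0,0,0,-0.12],[1,0,0,0,-0.12]]])

```text
time_s: 16.25
eef_pos: [632.6, -175.0, 131.7]
ee_rot: [0.349, 0.617, 0.347, -0.614]
ft_force: [10.7, -2.4, -1.5]
width: 0.381
```

apply_moves(increments=[[[1,0,0,0,-0.12],[1,0,0,0,-0.12],[1,0,0,0,-0.12],[1,0,0,0,-0.12],[1,0,0,0,-0.12]]])

```text
time_s: 16.75
eef_pos: [633.6, -176.2, 131.7]
ee_rot: [0.152, 0.694, 0.148, -0.688]
ft_force: [12.0, -4.9, -2.6]
width: 0.382
```

apply_moves(increments=[[[1,0,0,0,-0.12],[1,0,0,0,-0.12],[1,0,0,0,-0.12],[1,0,0,0,-0.12],[1,0,0,0,-0.1]]])

```text
time_s: 17.25
eef_pos: [633.8, -177.8, 131.7]
ee_rot: [-0.052, 0.708, -0.056, -0.702]
ft_force: [11.0, -8.1, -4.9]
width: 0.38
```

apply_moves(increments=[[[1,0,0,0,-0.06],[1,0,0,0,-0.05],[1,0,0,0,0],[1,0,0,0,0],[1,0,0,0,0]]])

```text
time_s: 17.75
eef_pos: [633.6, -178.0, 131.7]
ee_rot: [-0.09, 0.705, -0.093, -0.698]
ft_force: [11.6, -7.6, -3.8]
width: 0.383
```

Run:
```python
from h import *
import cv2
rep(); 
for n in ("wrist","top","scene"):
    im=viewer.capture(n); cv2.imwrite(f"pics/{n}12.png",im[:,:,::-1])
rep()
im=cv2.imread("pics/wrist12.png")
cv2.imwrite("pics/w12.png",cv2.resize(im,None,fx=1.5,fy=1.5,interpolation=cv2.INTER_CUBIC))
im=cv2.imread("pics/top12.png")
cv2.imwrite("pics/t12.png",cv2.resize(im[130:280,60:340],None,fx=2.8,fy=2.8,interpolation=cv2.INTER_CUBIC))
im=cv2.imread("pics/scene12.png")
cv2.imwrite("pics/s12.png",cv2.resize(im[130:350,190:430],None,fx=2.6,fy=2.6,interpolation=cv2.INTER_CUBIC))
```

```text
t 17.75 p [ 633.6 -178.   131.7] x [ 0.009 -0.006 -1.   ] yaw_y -104.83 q [-0.359  0.348  1.229 -0.003  1.555  1.471] w 0.383 F [11.6 -7.6 -3.8]
t 17.9 p [ 633.7 -178.1  131.7] x [ 0.009 -0.006 -1.   ] yaw_y -104.84 q [-0.359  0.348  1.229 -0.003  1.555  1.471] w 0.384 F [11.3 -8.5 -3.5]
```

View pics/w12.png

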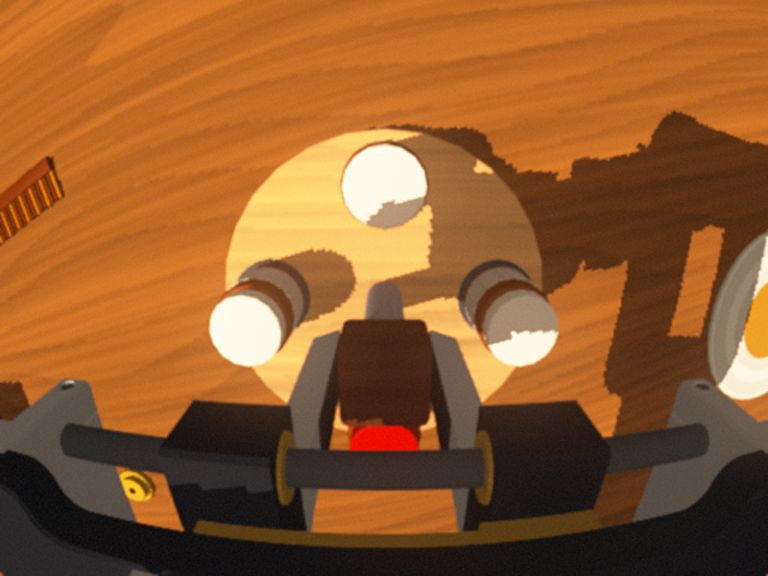

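View pics/t12.png

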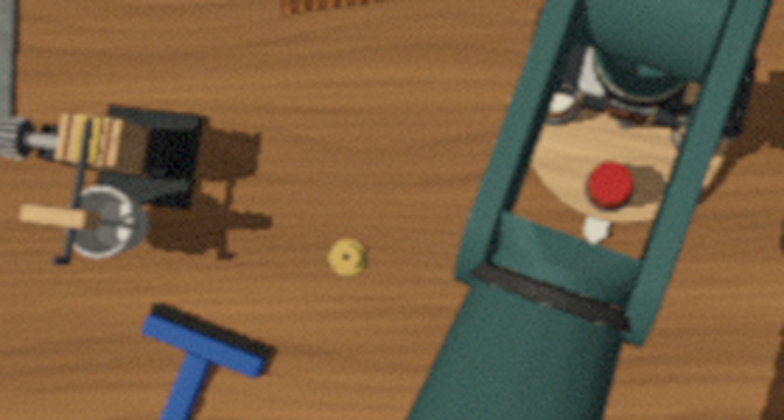

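View pics/s12.png

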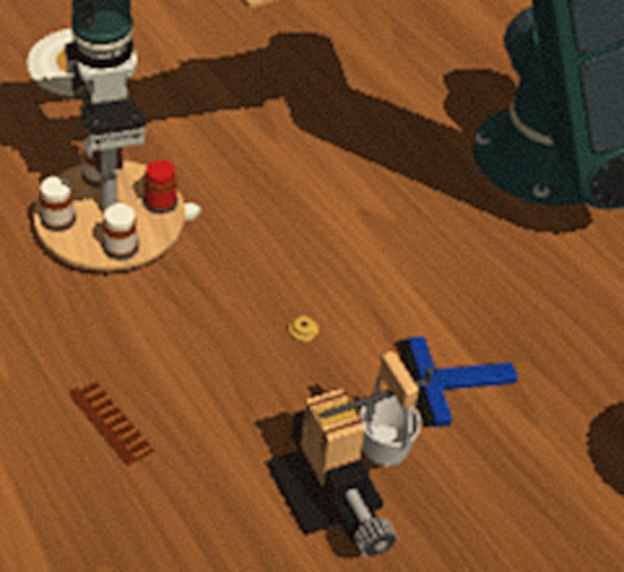

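Run:
```python
import cv2
im=cv2.imread("pics/top12.png")
cv2.imwrite("pics/t12c.png",cv2.resize(im[160:235,240:330],None,fx=8,fy=8,interpolation=cv2.INTER_CUBIC))
im=cv2.imread("pics/scene12.png")
cv2.imwrite("pics/s12c.png",cv2.resize(im[180:240,195:285],None,fx=8,fy=8,interpolation=cv2.INTER_CUBIC))
```

```text
(no output)
```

View pics/t12c.png

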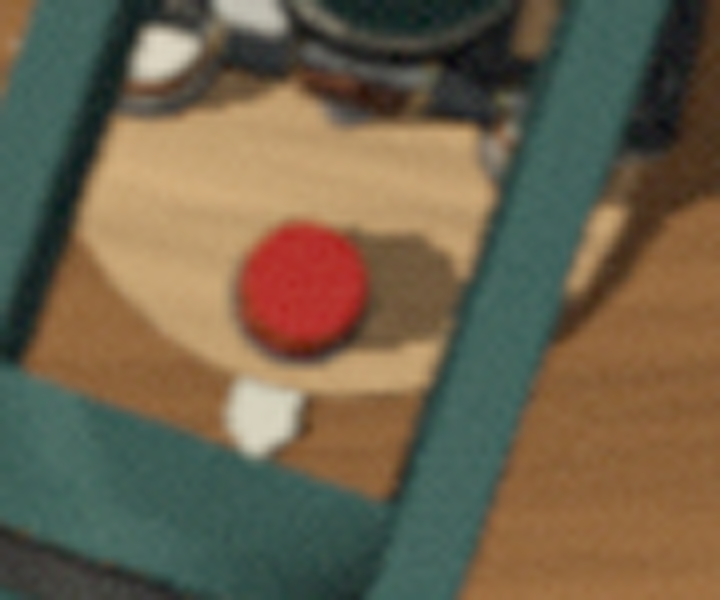

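View pics/s12c.png

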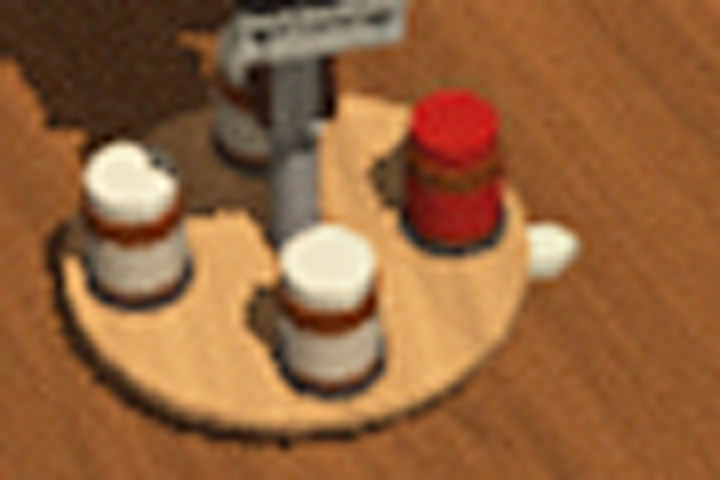

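Run:
```python
from h import *
np.set_printoptions(precision=1,suppress=True)
T=cu(240,160,8);S=cu(195,180,8)
ang=lambda v:np.degrees(np.arctan2(v[1],v[0]))
r=at("top",*T(305,284),94);p=at("top",*T(258,458),6);c=np.array([628,-174.6,0])
print(r,p,ang(r-c),ang(p-c),np.linalg.norm((r-c)[:2]),np.linalg.norm((p-c)[:2]))
c2=at("top",*B(676,106),152) if 0 else np.array([627,-179,0])
r=at("scene",*S(455,116),94);p=at("scene",*S(578,246),6)
c2=np.array([627.,-180,0]);print(r,p,ang(r-c2),ang(p-c2),np.linalg.norm((r-c2)[:2]),np.linalg.norm((p-c2)[:2]))
g=cu(0,0,1.5)
L=[wr(*g(385,185),94),wr(*g(247,330),94),wr(*g(519,328),94)]
m=(L[1]+L[2])/2;print("wrist axis",m,L[0],"red angle",ang(m-L[0]))
```

```text
[ 559.5 -156.8   94. ] [ 505.9 -141.6    6. ] 165.42959365277892 164.87178875996383 70.79998680276118 126.52520679990019
[ 557.1 -161.7   94. ] [ 503.9 -141.7    6. ] 165.36840217156507 162.71669398506504 72.26329303045412 128.9134160479738
wrist axis [ 632.9 -176.3   94. ] [ 701.  -195.4   94. ] red angle 164.33088108382697
```

apply_moves(increments=[[[1,0,0,0,0],[1,0,0,0,0],[1,0,0,0,0]]])

```text
time_s: 18.2
eef_pos: [633.7, -178.1, 131.7]
ee_rot: [-0.09, 0.705, -0.093, -0.698]
ft_force: [10.7, -8.3, -3.3]
width: 0.38
```

Run:
```python
from h import *
rep(); print(np.abs(robot.read_state()["dq"]).max()); print(robot.finish_job()); rep()
```

```text
t 18.2 p [ 633.7 -178.1  131.7] x [ 0.009 -0.006 -1.   ] yaw_y -104.84 q [-0.359  0.348  1.229 -0.003  1.555  1.471] w 0.38 F [10.7 -8.3 -3.3]
0.0016707731636626951
the job is handed in; nothing more can be done
None
the job is handed in; nothing more can be done
```

The pail hangs by its grip bar on the hook, let go, and the carousel is turned so the red jar lines up with the pointer. I handed the job in at 18.2 s with the fingers still gripping the knob; it reports no verdict.

- **Pail:** my first grip missed because I lifted before the fingers had closed; the pail was not moved, and the second try held. The pictures after I let go show the pail hanging upright, about 4 mm behind the hook's middle.
- **Red jar:** I turned the carousel about 125° clockwise by its knob. The three cameras put the red jar at 164.3–165.4° and the pointer at 162.7–165°. The scene camera gave the largest gap, 2.7°, against the 7° allowed.
- **At hand-in:** the arm was still, with the fingers closed on the knob at about 36 mm. The wrist felt about 14 N sideways because the grip is a few mm off the carousel's axis; I left that as it was.
- **Other things:** the squeegee, adapter and comb looked untouched in the last pictures. The record was only partly in view, and I did not measure any of the four again.

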